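# Tuck a shield cover under the lapped flap and hold it down

### The arm

A 7-joint arm with a two-finger parallel gripper is mounted at the origin on the work surface. World frame = base frame: x ahead of the robot, y to its left, z up, the work surface at z = 0. Lengths are in mm, angles in rad, forces in N, time in s.
With the tool pointing down it reaches from about 400 to 875 mm from the base axis. Payload 4.4 kg.
Tool frame: the origin (TCP) lies at the very end of the fingers, on their centre line; the grasp point (between the pads) lies 19 mm behind it (ctrl.grip_point_offset is the distance from the TCP to the grasp point, in mm); z points along the fingers, y is the line along which they close (so a half turn about z gives the same grasp; the last joint's range is limited). The gripper opens to 85 mm and grips with 20 to 120 N. Pads are 22 mm wide; open, the fingers measure 114 mm over their backs; the gripper's body (76 mm by 85 mm) begins 54 mm behind the grasp point. The pads swing forward as they close: fully open they stand 13 mm farther back than shut.
Start: joints at [1.041, 0.628, 0.038, 1.517, -0.027, 0.996, -0.02], TCP at [290.806, -581.335, 231.313] pointing down, gripper open.
Joint ranges: [-3.06, 3.06], [-0.37, 2.12], [-1.25, 1.32], [0.18, 2.47], [-1.1, 4.24], [0.23, 1.98], [-2.94, 2.94]. Speed limits (rad/s): [2.57, 2.57, 3.14, 3.14, 3.14, 3.14, 3.14].

### API

Orientations are given as [roll, pitch, yaw] about the fixed x, y, z axes, in that order (R = Rz(yaw) Ry(pitch) Rx(roll)).
In Python, from cell import ctrl gives the robot as it stands.
- The arm moves only by the tool jog_arm, never from a script. Its argument "increments" is one flat list of numbers, 7 for each row, row after row: the finger opening in cm, from 0 to 8.54, then the shift along the tool's x, y, z in cm, then the turn, a rotation vector about the tool's x, y, z in degrees. In form: [fingers, x, y, z, rx, ry, rz, fingers, x, y, z, rx, ry, rz, ...]. A call has 1 to 20 rows; each row is the pose to reach, as a shift and turn from the pose commanded when the call began, along the tool's axes at that moment; what a row does not reach only later rows make up. A row lasts 1/10 s, in which the tool goes at most 50 mm and 8.59 degrees, less where a joint would pass 70% of its speed; a pose out of reach is approached as far as the arm can. A call with a gripper value outside its range is refused whole. The fingers move at their own pace and stop on an object; the grip force is fixed at half the most. Time passes only in rows, so rows that repeat a pose let the fingers close. It gives the time, the measured TCP pose, the force, the opening and the grip force at its end, in the units of the state.
- ctrl.read_state(): the state, without advancing time (a new reading comes with each control period).
- ctrl.get_image(name): name is "scene" or "top" or "wrist"; returns the picture (420x560x3 uint8, red, green, blue); there is no depth.
- ctrl.camera_params(name): a dict with "fx", "fy", "cx", "cy" (pixels), "extrinsics" (4x4, takes a point from world to camera coordinates). Camera axes: x right, y down, z forward; pixel columns grow to the right and rows downward; lengths in mm; the calibration is good to about 2 mm. The wrist camera is an equidistant fisheye: a pixel r from the principal point sees the ray r / f radians off the axis. A picture is of the moment at which its call begins: read the wrist's pose just before it. camera_params takes no time and is no camera call; for the wrist camera it gives the pose at the moment of the call.
- ctrl.finish_job(): hands the job in; it is judged then, once.
The state is a dict: "clock": time; "qpos": joint angles; "qd": joint speeds; "tau": joint torques, N m; "eef_pos": TCP position; "tool_rot": TCP orientation; "force": force on the tool from outside, world axes, zero at the start; "torque": the same for the moment, N m; "width": finger opening in mm; "gripper_force": force on a finger pad.
Only numpy, scipy, OpenCV 4.12 (cv2) and the standard library are available. Lean on these libraries where they do the work, as an engineer would, in place of code of your own. Each camera call takes 0.05 s, during which the arm holds its last target. There are 200 camera calls.

### The job

Close the open bay on top of the grey module with the loose aluminium cover: pick the cover up by its black grip, tuck its long edge (the one farther from the grip) under the free lip of the hinged flap without lifting the flap, well under and centred and square over the bay, then press the cover down flat against the sprung brass bar. Finish while holding it pressed flat there, still pushing down on it, as for someone to drive the screws; leave the multimeter, the tin and the plug alone.

Things in the scene. Friction and masses are not known exactly. Their poses are not given: they have to be found in the camera images.
- module: Fixed grey metal housing 200 by 190 by 60 mm high, immovable. Origin on the table; x points from the front rail to the flap's hinge, z up. In its frame: flat top (deck) at z = 60 mm, x -65 to 135, y -95 to 95; open bay x -19 to 22, y -65 to 65; brass bar x -34 to -26; flap x 30 to 120; hinge block x 121 to 135, 13 mm above the deck.
- seat (a point): Point at deck height over the bay, x = 0, y = 0, z = 60 mm in the module's frame: where the cover's origin belongs, with the cover's axes along the module's; its edge is then 15 mm under the lip. A fixed stop 6 mm high stands on the deck under the flap, 20 mm behind the lip; two small flap rests at x 55 to 75, 87 to 93 mm either side of centre.
- flap_lip (a point): Middle of the lower edge of the flap's free lip: 8 mm above the deck, at x = 30, y = 0, z = 68 mm in the module's frame with the flap down. The flap is an aluminium plate 90 (x) by 180 (y) by 3 mm, lying level 8 mm above the deck, so an edge 4 mm thick goes in below it with 4 mm to spare.
- flap (a joint): Hinge of the flap at its far edge, rad: 0 = down (at rest), grows as the lip is lifted (0.045 = lip up 4 mm). Weight and a light spring close it; about 3 N at the lip lifts it.
- gasket_top (a point): Middle of the top of the brass bar, 8 mm wide and 150 mm long along y. It stands 5 mm above the deck (z = 65 mm in the module's frame) when free and can be pressed down level with the deck.
- gasket (a joint): Vertical travel of the brass bar, m: 0 = free, 5 mm proud; 0.005 = flush with the deck. It pushes back with 3 N at first and 7 N when flush, so the cover's weight alone does not press it down. A cover brought in level must press the bar down before its edge fits under the lip; one tipped edge-down need not.
- cover: Loose aluminium plate 90 (x) by 150 (y) by 4 mm, mass about 0.18 kg, lying flat on the table with a black plastic grip standing on it. Origin at the centre of its underside, z up; its +x edge (150 mm long) is the one to tuck. The grip is an upright bar 12 mm thick (x), 60 mm long (y), centred at x = -20, y = 0, from z = 4 to z = 36 mm.
- cover_edge (a point): Middle of the lower border of the cover's edge to tuck: x = +45 mm, y = 0, z = 0 in the cover's frame.
- meter: Bystander: orange multimeter 150 by 72 by 34 mm lying on the table; origin at the centre of its underside.
- screw_tin: Bystander: small closed metal tin, 56 mm across, 45 mm high; origin at the centre of its underside.
- plug: Bystander: black cable plug, 56 by 50 by 16 mm; origin on its underside.
There are look-alikes about, which are no part of the job. There is more than one size of the cover; the job needs the smallest.

How it is judged:
By the outcome, as a careful person would: the job done as asked, in the order asked, and still so for the second after the job is handed in, while the arm keeps its last pose, push and grip.
It also fails if it takes over 43 s, if anything falls off the work surface, if the arm or the gripper's body presses on something with over 40 N, if the wrist force passes 120 N, or if a joint passes its speed limit or range.

## Working session

There is one attempt and no reset: what is moved stays moved. The work goes in short steps, Python scripts to look and compute and a tool call to move; the robot and the scene stay as the last step left them, time stands still between calls to the robot, and variables do not carry over. Pictures are saved under pics/ and viewed, at most 10 in all, crops included, and the job is handed in when it is done.

Besides the shell and the picture viewer there is one more tool, called after ">>>" as name(argument=value, ...) on one line, values as JSON. jog_arm: Moves the arm, as the interface text tells. Its arguments: {"type":"object","properties":{"increments":{"type":"array","items":{"type":"number"}}},"required":["increments"]}

```bash
ls; mkdir -p pics; python3 - <<'E'
from cell import ctrl
import cv2,numpy as np
for n in ["scene","top"]:
    cv2.imwrite(f"pics/{n}0.png",cv2.resize(ctrl.get_image(n)[:,:,::-1],(800,600),interpolation=cv2.INTER_CUBIC))
    p=ctrl.camera_params(n);print(n,p["fx"],p["cx"],p["cy"],np.round(p["extrinsics"],3).tolist())
s=ctrl.read_state();print({k:np.round(v,3).tolist() for k,v in s.items()},ctrl.grip_point_offset)
E
```

```text
pics
scene 409.5048858173113 277.9069752244217 208.4196479766894 [[0.008, 1.0, -0.015, 115.833], [0.802, -0.015, -0.597, -367.276], [-0.598, -0.008, -0.802, 1483.41], [0.0, 0.0, 0.0, 1.0]]
top 537.2179675383287 275.9347579129562 217.55060102122852 [[0.051, -0.999, -0.001, -123.237], [-0.975, -0.049, -0.215, 542.721], [0.215, 0.012, -0.977, 1081.08], [0.0, 0.0, 0.0, 1.0]]
{'clock': 0.1, 'qpos': [1.041, 0.629, 0.038, 1.518, -0.027, 0.996, -0.02], 'qd': [0.001, -0.003, -0.002, -0.003, -0.001, -0.0, -0.002], 'tau': [0.003, -56.453, 1.23, -19.398, 0.011, 0.005, 0.0], 'eef_pos': [290.554, -580.831, 230.485], 'tool_rot': [-3.14, 0.0, 0.464], 'force': [-0.09, -0.723, 0.452], 'torque': [-0.016, 0.015, 0.015], 'gripper_force': 0.0, 'width': 85.241} 18.700000000000003
```

View pics/scene0.png

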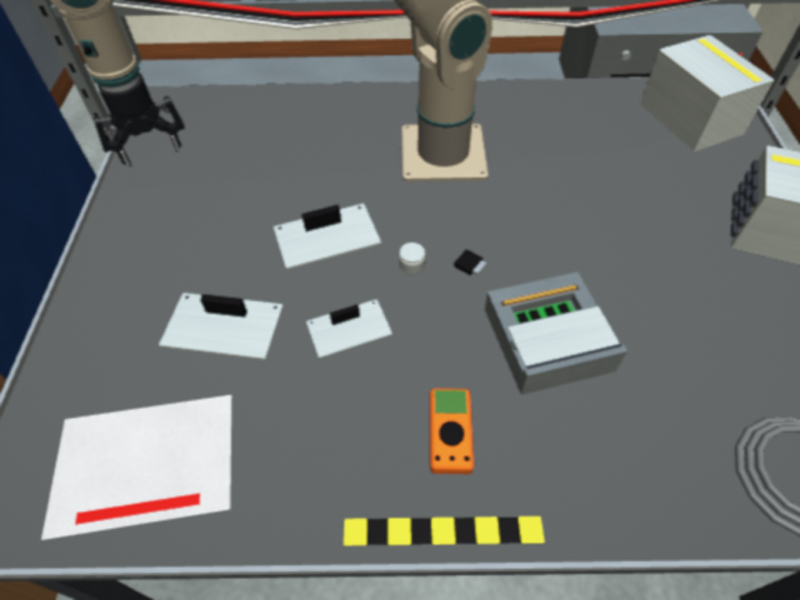

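View pics/top0.png

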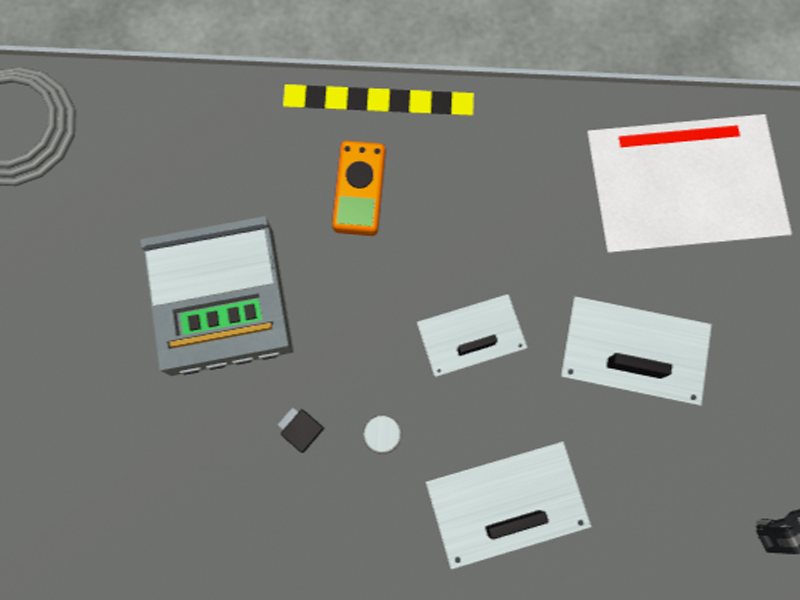

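The top view shows the smallest cover at about (472,335), with its grip at (477,345). The module is at about (217,295), with the flap away from the robot. I'll enlarge both.

```bash
python3 - <<'E'
from cell import ctrl
import cv2,numpy as np
im=ctrl.get_image("top")[:,:,::-1]
# crops native: cover x 285..375,y 200..270 ; module x 95..210 y 145..268
a=cv2.resize(im[195:275,285:377],None,fx=4.3,fy=4.3,interpolation=cv2.INTER_CUBIC)
b=cv2.resize(im[147:270,92:212],None,fx=3.3,fy=3.3,interpolation=cv2.INTER_CUBIC)
o=np.zeros((600,800,3),np.uint8);o[:a.shape[0],:a.shape[1]]=a;o[:b.shape[0],400:400+b.shape[1]]=b
cv2.imwrite("pics/c1.png",o);print(a.shape,b.shape)
E
```

```text
(344, 396, 3) (406, 396, 3)
```

View pics/c1.png

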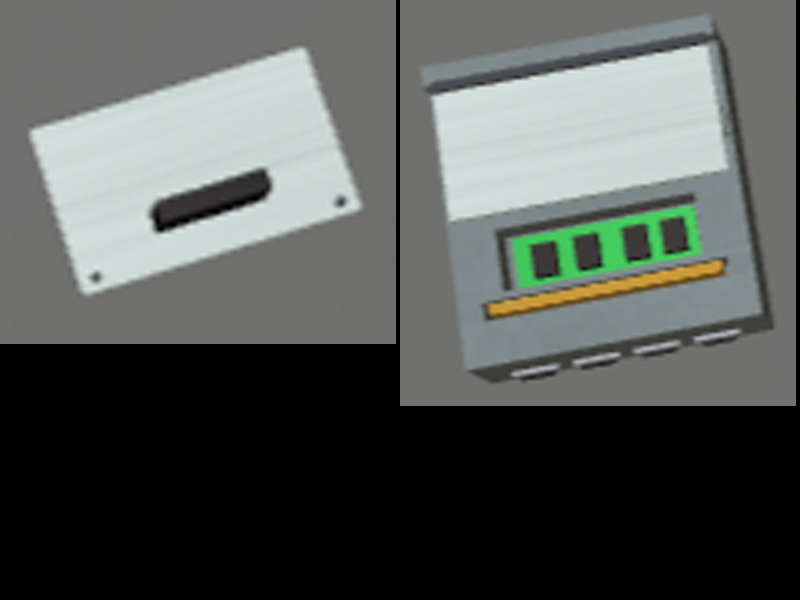

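The crop gives the cover corners at (30,130), (305,47), (361,208) and (84,296). The flap lip runs from (449,221) to (729,170), and the deck front from (470,368) to (766,317). I'll fit planar poses to these points.

```bash
cat > h.py <<'E'
from cell import ctrl
import cv2,numpy as np
from scipy.optimize import least_squares
from scipy.spatial.transform import Rotation as R
def proj(n,P,p=None):
    p=p or ctrl.camera_params(n); E=np.array(p["extrinsics"])
    c=(np.c_[P,np.ones(len(P))]@E.T)[:,:3]
    if n=="wrist":
        r=np.hypot(c[:,0],c[:,1]);th=np.arctan2(r,c[:,2]);k=th/np.maximum(r,1e-9)
        return np.c_[p["fx"]*k*c[:,0]+p["cx"],p["fy"]*k*c[:,1]+p["cy"]]
    return np.c_[p["fx"]*c[:,0]/c[:,2]+p["cx"],p["fy"]*c[:,1]/c[:,2]+p["cy"]]
def place(q,L):
    c,s=np.cos(q[2]),np.sin(q[2]);L=np.array(L,float)
    return np.c_[q[0]+c*L[:,0]-s*L[:,1],q[1]+s*L[:,0]+c*L[:,1],L[:,2]]
def fit(n,L,px,q0,p=None):
    p=p or ctrl.camera_params(n)
    r=least_squares(lambda q:(proj(n,place(q,L),p)-px).ravel(),q0,x_scale=[100,100,.3],loss="soft_l1")
    return r.x,(proj(n,place(r.x,L),p)-px)
E
python3 - <<'E'
from h import *
a=np.array([[30,130],[305,47],[361,208],[84,296]])/4.3+[285,195]-.4
q,e=fit("top",[[45,75,4],[45,-75,4],[-45,-75,4],[-45,75,4]],a,[600,-200,0]);print(q,np.degrees(q[2]),e.round(1).tolist())
b=(np.array([[449,221],[729,170],[432,95],[716,42],[470,368],[766,317],[422,70],[711,15],[487,319],[726,271]])-[400,0])/3.3+[92,147]-.4
q,e=fit("top",[[30,90,71],[30,-90,71],[120,90,71],[120,-90,71],[-65,95,60],[-65,-95,60],[135,95,73],[135,-95,73],[-34,75,65],[-34,-75,65]],b,[600,200,0]);print(q,np.degrees(q[2]),e.round(1).tolist())
E
```

```text
[ 5.29184127e+02 -2.16259918e+02  3.53094127e-01] 20.230803257448617 [[-0.0, 0.0], [-0.1, -0.2], [0.3, 0.2], [-0.1, -0.1]]
[5.27315502e+02 1.64537039e+02 2.45318428e-01] 14.055710569323448 [[0.7, 0.8], [0.4, 0.2], [0.5, -1.3], [-2.4, -0.8], [-0.7, 1.5], [-0.4, -0.5], [0.0, -0.2], [0.2, 0.2], [1.1, -0.3], [-0.5, 0.6]]
```

```bash
cat >> h.py <<'E'
import json,sys
def down(yaw,tilt=0):  # tool down, yaw deg; tilt deg>0 = tool +y side goes down
    return R.from_euler("xyz",[180,0,yaw],degrees=True)*R.from_rotvec([np.radians(tilt),0,0])
def load():
    d=json.load(open("cmd.json"));return np.array(d["p"]),R.from_quat(d["q"])
def save(p,r): json.dump({"p":list(map(float,p)),"q":r.as_quat().tolist()},open("cmd.json","w"))
def inc(p,r):  # row from commanded pose to target
    p0,r0=load();v=r0.inv().apply(np.array(p)-p0)/10;w=np.degrees((r0.inv()*r).as_rotvec())
    return np.r_[v,w].round(2).tolist()
def done(row):  # after a move: row w/o finger
    p0,r0=load();row=np.array(row,float);p=p0+r0.apply(row[:3]*10);r=r0*R.from_rotvec(np.radians(row[3:]));save(p,r)
E
python3 - <<'E'
from h import *
save([290.806,-581.335,231.313],down(np.degrees(.464)))
print(inc([510.4,-223.2,160],down(110.2)))
print((down(110.2,8).as_matrix()).round(2))
E
```

```text
[35.67, -22.2, 7.13, -0.0, 0.0, -83.61]
[[-0.35  0.93 -0.13]
 [ 0.94  0.34 -0.05]
 [ 0.   -0.14 -0.99]]
```

>>> jog_arm(increments=[8.5, 17, -10, 3, 0, 0, -40, 8.5, 35.7, -22.2, 7.1, 0, 0, -83.6, 8.5, 35.7, -22.2, 7.1, 0, 0, -83.6, 8.5, 35.7, -22.2, 7.1, 0, 0, -83.6, 8.5, 35.7, -22.2, 7.1, 0, 0, -83.6, 8.5, 35.7, -22.2, 7.1, 0, 0, -83.6, 8.5, 35.7, -22.2, 7.1, 0, 0, -83.6, 8.5, 35.7, -22.2, 7.1, 0, 0, -83.6, 8.5, 35.7, -22.2, 7.1, 0, 0, -83.6, 8.5, 35.7, -22.2, 7.1, 0, 0, -83.6, 8.5, 35.7, -22.2, 7.1, 0, 0, -83.6, 8.5, 35.7, -22.2, 7.1, 0, 0, -83.6, 8.5, 35.7, -22.2, 7.1, 0, 0, -83.6, 8.5, 35.7, -22.2, 7.1, 0, 0, -83.6, 8.5, 35.7, -22.2, 7.1, 0, 0, -83.6])

```text
clock: 1.65
eef_pos: [510.6, -223.7, 160.4]
tool_rot: [-3.142, 0.0, 1.921]
force: [0.6, 0.1, -0.4]
width: 85.1
gripper_force: 0.0
```

```bash
python3 - <<'E'
from h import *
done([35.7,-22.2,7.1,0,0,-83.6])
p=ctrl.camera_params("wrist");im=ctrl.get_image("wrist")[:,:,::-1]
s=ctrl.read_state();print(s["clock"],s["eef_pos"],s["tool_rot"],load()[0])
q=[529.18,-216.26,.3531]
print(proj("wrist",place(q,[[45,75,4],[45,-75,4],[-45,-75,4],[-45,75,4],[-14,30,36],[-14,-30,36],[-26,-30,36],[-26,30,36]]),p).round(1).tolist(),p["fx"],p["cx"],p["cy"])
cv2.imwrite("pics/w1.png",cv2.resize(im,(800,600),interpolation=cv2.INTER_CUBIC))
E
```

```text
1.7 [ 510.66145103 -223.50266613  160.4531061 ] [3.14151008e+00 2.97444776e-04 1.92159305e+00] [ 510.7088425  -223.03939598  160.313     ]
[[350.0, 110.9], [341.7, 258.0], [255.6, 258.7], [251.9, 109.8], [286.7, 164.4], [286.4, 230.8], [273.0, 230.9], [272.4, 164.5]] 325.19226210127806 279.38806662362026 207.68056597849437
```

View pics/w1.png

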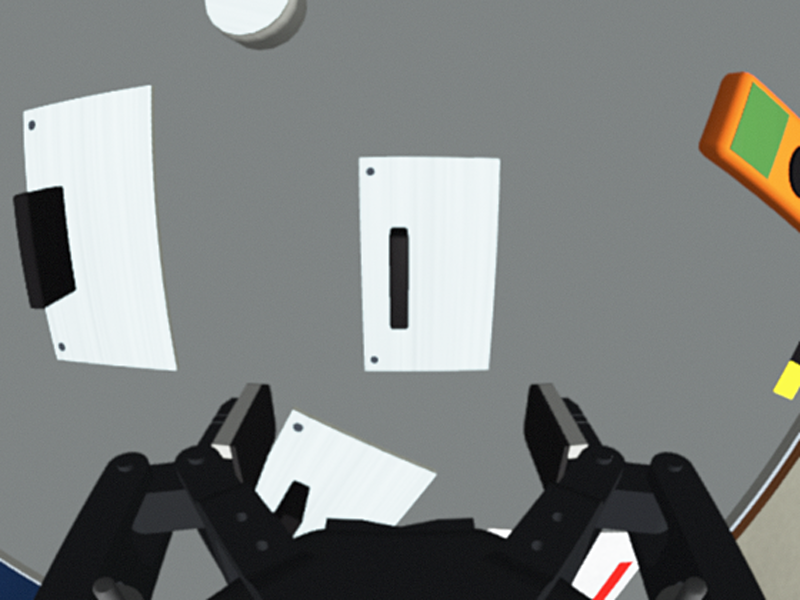

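The predicted cover corners match the wrist picture to within 1–2 px: corners at (499,158), (490,370), (365,370) and (360,157), grip at (399,278). I'll descend and grasp.

>>> jog_arm(increments=[8.5, 0, 0, 5, 0, 0, 0, 8.5, 0, 0, 10, 0, 0, 0, 8.5, 0, 0, 13, 0, 0, 0, 8.5, 0, 0, 15.2, 0, 0, 0, 8.5, 0, 0, 15.2, 0, 0, 0, 0, 0, 0, 15.2, 0, 0, 0, 0, 0, 0, 15.2, 0, 0, 0, 0, 0, 0, 15.2, 0, 0, 0, 0, 0, 0, 15.2, 0, 0, 0, 0, 0, 0, 15.2, 0, 0, 0, 0, 0, 0, 15.2, 0, 0, 0, 0, 0, 0, 15.2, 0, 0, 0, 0, 0, 0, 15.2, 0, 0, 0, 0, 0, 0, 15.2, 0, 0, 0, 0, 0, 0, 15.2, 0, 0, 0])

```text
clock: 3.2
eef_pos: [511.2, -223.4, 9.2]
tool_rot: [3.141, 0.001, 1.923]
force: [-1.7, -0.5, 6.7]
width: 11.1
gripper_force: 59.9
```

```bash
python3 - <<'E'
from h import *
done([0,0,15.2,0,0,0])
b=(np.array([[449,221],[729,170],[470,368],[766,317],[422,70],[711,15],[487,319],[726,271]])-[400,0])/3.3+[92,147]-.4
q,e=fit("top",[[30,90,71],[30,-90,71],[-65,95,60],[-65,-95,60],[135,95,73],[135,-95,73],[-34,75,65],[-34,-75,65]],b,[600,200,0]);print(q,np.degrees(q[2]),e.round(1).tolist())
p0,r0=load()
print(inc([p0[0],p0[1],210],r0))
t=place(q,[[-20,-110,0]])[0];t[2]=210
print(t,inc(t,down(np.degrees(q[2])+90)))
E
```

```text
[5.27828288e+02 1.64759413e+02 2.45315547e-01] 14.055545466742915 [[0.6, 0.5], [0.3, -0.1], [-0.7, 1.2], [-0.5, -0.7], [-0.0, -0.4], [0.1, -0.1], [1.0, -0.6], [-0.5, 0.3]]
[-0.0, 0.0, -20.17, 0.0, 0.0, 0.0]
[535.14194098  53.19548293 210.        ] [25.08, 11.82, -20.17, -0.0, 0.0, 6.13]
```

>>> jog_arm(increments=[0, 0, 0, -2, 0, 0, 0, 0, 0, 0, -6, 0, 0, 0, 0, 0, 0, -10, 0, 0, 0, 0, 0, 0, -14, 0, 0, 0, 0, 2, 1, -17, 0, 0, 1, 0, 5, 2.5, -20.2, 0, 0, 2, 0, 9, 4.5, -20.2, 0, 0, 3, 0, 13, 6, -20.2, 0, 0, 4, 0, 17, 8, -20.2, 0, 0, 5, 0, 21, 10, -20.2, 0, 0, 6, 0, 24, 11.4, -20.2, 0, 0, 6, 0, 25.1, 11.8, -20.2, 0, 0, 6, 0, 25.1, 11.8, -20.2, 0, 0, 6, 0, 25.1, 11.8, -20.2, 0, 0, 6])

```text
clock: 4.6
eef_pos: [534.6, 51.4, 210.0]
tool_rot: [-3.14, 0.001, 1.817]
force: [0.1, -0.3, -1.6]
width: 10.9
gripper_force: 58.7
```

```bash
python3 - <<'E'
from h import *
done([25.1,11.8,-20.2,0,0,6])
p=ctrl.camera_params("wrist");im=ctrl.get_image("wrist")[:,:,::-1]
s=ctrl.read_state();print(s["clock"],s["eef_pos"],s["tool_rot"],load()[0],s["force"],s["width"])
q=[527.8,164.8,.2453]
L=[[30,90,68],[30,-90,68],[-65,95,60],[-65,-95,60],[135,95,73],[135,-95,73],[-34,75,65],[-34,-75,65],[22,65,60],[22,-65,60]]
print((proj("wrist",place(q,L),p)*10/7).round(0).tolist())
# held cover expected
r=R.from_euler("xyz",s["tool_rot"]);C=np.array([[45,75,0],[45,-75,0],[45,75,4],[-45,75,4]])
Lt=np.c_[C[:,1],C[:,0]+20,8-C[:,2]]
print((proj("wrist",s["eef_pos"]+r.apply(Lt),p)*10/7).round(0).tolist())
cv2.imwrite("pics/w2.png",cv2.resize(im,(800,600),interpolation=cv2.INTER_CUBIC))
E
```

```text
4.65 [534.71812363  50.74785617 210.05315678] [-3.14033377e+00  1.47009907e-03  1.81545706e+00] [534.85234186  53.26133048 210.313     ] [ 0.49013013 -0.48954256 -1.35140903] 10.936535110196843
[[483.0, -36.0], [480.0, 244.0], [330.0, -39.0], [332.0, 248.0], [639.0, -20.0], [631.0, 257.0], [379.0, -16.0], [379.0, 219.0], [469.0, 3.0], [467.0, 203.0]]
[[591.0, 179.0], [538.0, 515.0], [596.0, 180.0], [321.0, 174.0]]
```

View pics/w2.png

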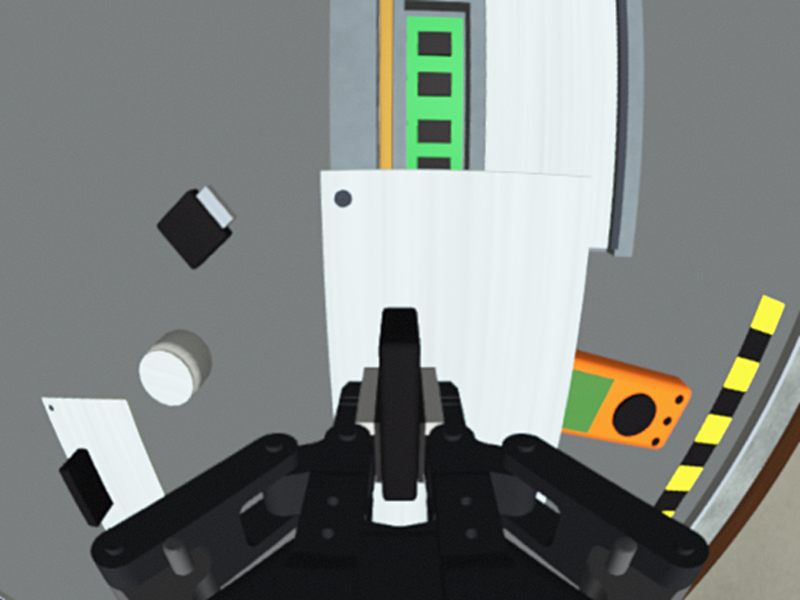

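The wrist view shows the cover held square, with its far corners at (321,171) and (591,177). The module's front edge is at column 330, the bar at 378–395 and the lip at about 485, all within a few px of prediction. I'll compute the tipped approach.

```bash
cat >> h.py <<'E'
Q=[527.8,164.8,.2453]
def tgt(xe,h,tilt,y=0,q=None,off=(-65,0,9)):
    q=q or Q; E=place(q,[[xe,y,60+h]])[0]
    rc=R.from_euler("z",q[2])*R.from_euler("y",tilt,degrees=True)
    return E+rc.apply(off),down(np.degrees(q[2])+90,tilt)
E
python3 - <<'E'
from h import *
for a in [(15,60,0),(15,40,8),(18,12,8)]: print(a,tgt(*a)[0].round(1),inc(*tgt(*a)))
E
```

```text
(15, 60, 0) [479.3 152.7 129. ] [11.0, -2.95, 8.13, -0.0, 0.0, 0.13]
(15, 40, 8) [481.1 153.1 118. ] [11.0, -2.76, 9.24, 8.0, 0.01, 0.13]
(18, 12, 8) [484.  153.8  90. ] [11.0, -2.46, 12.04, 8.0, 0.01, 0.13]
```

>>> jog_arm(increments=[0, 3, -1, 2, 2, 0, 0, 0, 7, -2, 5, 5, 0, 0, 0, 11, -2.8, 8, 8, 0, 0.1, 0, 11, -2.6, 10, 8, 0, 0.1, 0, 11, -2.5, 12, 8, 0, 0.1, 0, 11, -2.5, 12, 8, 0, 0.1, 0, 11, -2.5, 12, 8, 0, 0.1, 0, 11, -2.5, 12, 8, 0, 0.1])

```text
clock: 5.45
eef_pos: [484.9, 152.8, 91.4]
tool_rot: [-3.004, 0.0, 1.814]
force: [0.5, 0.1, -1.7]
width: 10.6
gripper_force: 58.7
```

```bash
python3 - <<'E'
from h import *
done([11,-2.5,12,8,0,.1])
p=ctrl.camera_params("wrist");im=ctrl.get_image("wrist")[:,:,::-1]
s=ctrl.read_state();print(s["clock"],s["eef_pos"],np.degrees(s["tool_rot"]),load()[0],s["force"],s["width"])
L=[[30,90,71],[30,-90,71],[-65,95,60],[135,95,73],[120,90,71],[-34,75,65],[22,65,60]]
print((proj("wrist",place(Q,L),p)*10/7).round(0).tolist())
r=R.from_euler("xyz",s["tool_rot"]);C=np.array([[45,75,0],[45,-75,0],[45,75,4],[45,-75,4],[-45,75,4],[-14,30,36]])
print((proj("wrist",s["eef_pos"]+r.apply(np.c_[C[:,1],C[:,0]+20,9-C[:,2]]),p)*10/7).round(0).tolist())
cv2.imwrite("pics/w3.png",cv2.resize(im,(800,600),interpolation=cv2.INTER_CUBIC))
E
```

```text
5.5 [484.85671212 153.15072393  91.48760001] [-1.72128901e+02  1.38717769e-02  1.03983411e+02] [483.65828588 153.78082427  90.313     ] [-0.31583808  0.15278699 -2.17260386] 10.70278566261559
[[620.0, 133.0], [556.0, 528.0], [357.0, 111.0], [837.0, 160.0], [810.0, 166.0], [439.0, 164.0], [588.0, 198.0]]
[[590.0, 176.0], [539.0, 512.0], [595.0, 177.0], [541.0, 518.0], [322.0, 171.0], [423.0, 344.0]]
```

View pics/w3.png

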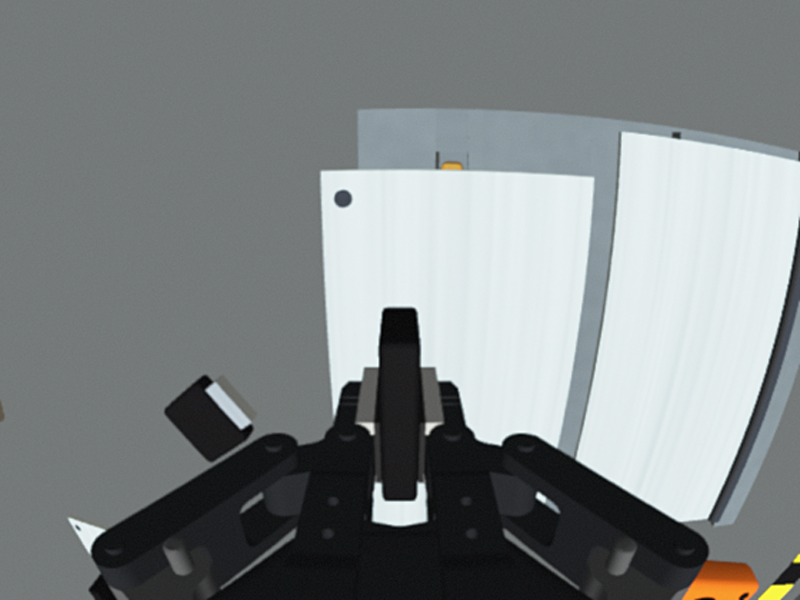

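The flap's near corner at (621,132), the deck corner at (358,109) and the cover corner at (594,177) all match prediction within 2 px. I'll lower until the edge touches the deck, just short of the lip.

```bash
python3 - <<'E'
from h import *
b=np.array([-1.2,.6,-1.2])
for a in [(20,6,8),(20,2,8),(20,1,8),(20,0,8),(20,-1,8)]:
    p,r=tgt(*a); print(a,inc(p+b,r))
E
```

```text
(20, 6, 8) [0.08, 0.24, 0.73, 0.0, 0.01, 0.03]
(20, 2, 8) [0.08, 0.3, 1.13, 0.0, 0.01, 0.03]
(20, 1, 8) [0.08, 0.31, 1.22, 0.0, 0.01, 0.03]
(20, 0, 8) [0.08, 0.32, 1.32, 0.0, 0.01, 0.03]
(20, -1, 8) [0.08, 0.34, 1.42, 0.0, 0.01, 0.03]
```

>>> jog_arm(increments=[0, 0.1, 0.2, 0.4, 0, 0, 0, 0, 0.1, 0.3, 0.8, 0, 0, 0, 0, 0.1, 0.3, 1.1, 0, 0, 0, 0, 0.1, 0.3, 1.2, 0, 0, 0, 0, 0.1, 0.3, 1.2, 0, 0, 0, 0, 0.1, 0.3, 1.2, 0, 0, 0])

```text
clock: 6.1
eef_pos: [484.8, 155.0, 78.1]
tool_rot: [-3.002, 0.0, 1.816]
force: [-1.1, -1.0, -1.3]
width: 11.0
gripper_force: 58.9
```

```bash
cat >> h.py <<'E'
def st():
    s=ctrl.read_state();r=R.from_euler("xyz",s["tool_rot"])
    rc=r*R.from_matrix(np.array([[0,1,0],[1,0,0],[0,0,-1]]).T)  # cover axes: x=tool y,y=tool x
    E=s["eef_pos"]+rc.apply([65,0,-9]); d=E-[Q[0],Q[1],60]; c=R.from_euler("z",-Q[2]);d=c.apply(d)
    print("t",round(s["clock"],2),"edge(mod)",d.round(2),"rpy rel",(c*rc).as_euler("xyz",degrees=True).round(2),"F(mod)",c.apply(s["force"]).round(1),"w",round(s["width"],1))
E
python3 - <<'E'
from h import *
done([.1,.3,1.2,0,0,0]);st()
p0,r0=load();print(inc(p0+[0,0,-1],r0),inc(p0+R.from_euler("z",Q[2]).apply([10,0,0]),r0))
E
```

```text
t 6.1 edge(mod) [19.    0.92  0.11] rpy rel [-0.01  8.01  0.02] F(mod) [-1.3 -0.7 -1.3] w 11.0
[0.0, 0.01, 0.1, 0.0, 0.0, 0.0] [-0.0, 0.99, -0.14, 0.0, 0.0, 0.0]
```

>>> jog_arm(increments=[0, -0.1, 0, 0.1, 0, 0, 0, 0, -0.1, 0, 0.1, 0, 0, 0, 0, -0.1, 0, 0.1, 0, 0, 0])

```text
clock: 6.4
eef_pos: [484.7, 154.9, 77.6]
tool_rot: [-3.002, -0.001, 1.817]
force: [-3.5, 1.2, 3.4]
width: 11.2
gripper_force: 59.8
```

```bash
python3 - <<'E'
from h import *
done([-.1,0,.1,0,0,0]);st()
E
```

```text
t 6.4 edge(mod) [18.9   0.9  -0.32] rpy rel [0.05 7.98 0.05] F(mod) [-3.1  2.   3.4] w 11.2
```

```bash
cat >> h.py <<'E'
def edge_cmd(): # commanded edge in module frame + tilt
    p0,r0=load();rc=r0*R.from_matrix([[0,1,0],[1,0,0],[0,0,-1]]);c=R.from_euler("z",-Q[2])
    return c.apply(p0+rc.apply([65,0,-9])-[Q[0],Q[1],60]),(c*rc).as_euler("xyz",degrees=True)
E
python3 - <<'E'
from h import *
e,a=edge_cmd();print(e.round(2),a.round(2))
for dx,dz,t in [(0,.8,8),(5,.8,7),(10,.8,6.5),(15,.8,6.5),(20,.8,6.5),(25.5,.8,6.5)]:
    print(dx,inc(*tgt(e[0]+dx,e[2]+dz,t,y=e[1]-.8)))
E
```

```text
[18.78  0.06 -0.94] [-0.01  8.    0.03]
0 [-0.08, -0.01, -0.08, 0.0, 0.01, 0.03]
5 [-0.08, 0.47, -0.04, -1.0, 0.01, 0.03]
10 [-0.08, 0.96, -0.05, -1.5, 0.01, 0.03]
15 [-0.08, 1.45, -0.12, -1.5, 0.01, 0.03]
20 [-0.08, 1.95, -0.19, -1.5, 0.01, 0.03]
25.5 [-0.08, 2.49, -0.26, -1.5, 0.01, 0.03]
```

>>> jog_arm(increments=[0, -0.1, 0, -0.08, 0, 0, 0, 0, -0.1, 0.25, -0.06, -0.5, 0, 0, 0, -0.1, 0.5, -0.04, -1, 0, 0, 0, -0.1, 0.75, -0.04, -1.5, 0, 0, 0, -0.1, 1, -0.05, -1.5, 0, 0, 0, -0.1, 1.3, -0.1, -1.5, 0, 0, 0, -0.1, 1.6, -0.14, -1.5, 0, 0, 0, -0.1, 1.6, -0.14, -1.5, 0, 0])

```text
clock: 7.2
eef_pos: [488.6, 153.5, 76.8]
tool_rot: [-3.004, 0.004, 1.817]
force: [-24.8, -5.5, 28.4]
width: 11.0
gripper_force: 62.8
```

```bash
python3 - <<'E'
from h import *
done([-.1,1.6,-.14,-1.5,0,0]);st();e,a=edge_cmd();print(e.round(2),a.round(2))
E
```

```text
t 7.2 edge(mod) [22.39 -1.45 -1.03] rpy rel [-0.24  7.89  0.05] F(mod) [-25.4   0.7  28.4] w 11.0
[35.27 -0.93 -0.12] [-0.01  6.5   0.03]
```

The cover jammed at edge x≈22 with about 25 N back, so I'll look before doing anything else.

```bash
python3 - <<'E'
from h import *
w=ctrl.get_image("wrist")[:,:,::-1];t=ctrl.get_image("top")[:,:,::-1]
p=ctrl.camera_params("wrist");s=ctrl.read_state();r=R.from_euler("xyz",s["tool_rot"]);C=np.array([[45,75,0],[45,75,4],[-45,75,4]])
print(proj("wrist",s["eef_pos"]+r.apply(np.c_[C[:,1],C[:,0]+20,9-C[:,2]]),p).round(1).tolist())
print(proj("wrist",place(Q,[[30,90,71],[-65,95,60],[-34,75,65]]),p).round(1).tolist())
o=np.zeros((600,800,3),np.uint8)
o[:,:500]=cv2.resize(w[70:370,210:460],(500,600),interpolation=cv2.INTER_CUBIC)
o[:330,500:]=cv2.resize(t[145:255,95:195],(300,330),interpolation=cv2.INTER_CUBIC)
cv2.imwrite("pics/w4.png",o)
E
```

```text
[[413.0, 123.8], [416.2, 124.5], [225.2, 120.0]]
[[437.5, 91.9], [236.1, 75.2], [298.2, 115.5]]
```

View pics/w4.png

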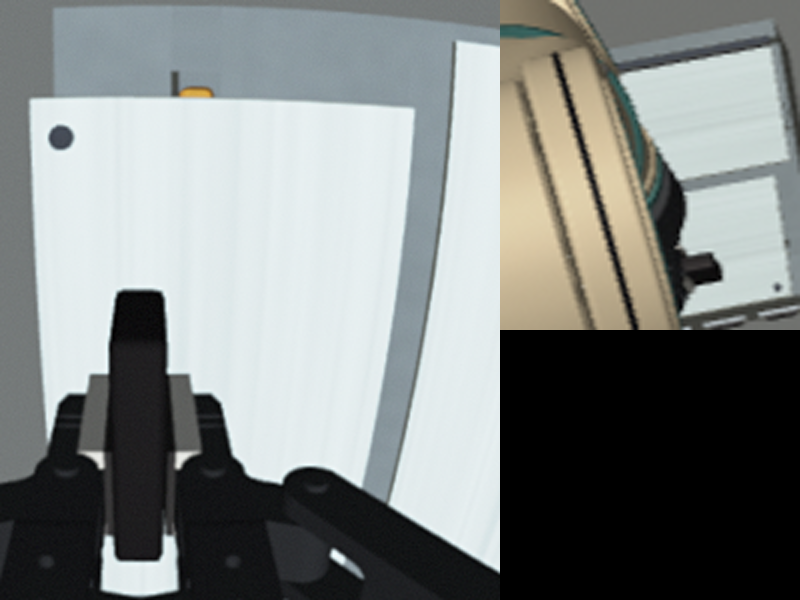

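```bash
python3 - <<'E'
from h import *
for a in [(20,1,8),(18,4,8),(18,2,6.5),(20,1.2,6.5),(27,1.2,6)]: print(a,inc(*tgt(*a)))
E
```

```text
(20, 1, 8) [0.1, -1.5, -0.11, 1.5, 0.01, 0.03]
(18, 4, 8) [0.1, -1.74, -0.38, 1.5, 0.01, 0.03]
(18, 2, 6.5) [0.1, -1.74, -0.02, 0.0, 0.01, 0.03]
(20, 1.2, 6.5) [0.1, -1.53, 0.04, 0.0, 0.01, 0.03]
(27, 1.2, 6) [0.1, -0.84, 0.02, -0.5, 0.01, 0.03]
```

>>> jog_arm(increments=[0, 0.1, -1.5, -0.1, 1.5, 0, 0, 0, 0.1, -1.7, -0.4, 1.5, 0, 0, 0, 0.1, -1.7, -0.4, 1.5, 0, 0, 0, 0.1, -1.7, -0.2, 0.7, 0, 0, 0, 0.1, -1.7, -0.02, 0, 0, 0, 0, 0.1, -1.5, 0.04, 0, 0, 0, 0, 0.1, -1.5, 0.04, 0, 0, 0, 0, 0.1, -1.5, 0.04, 0, 0, 0])

```text
clock: 8.1
eef_pos: [486.2, 154.4, 77.4]
tool_rot: [-3.028, 0.0, 1.816]
force: [-0.4, -0.5, -1.4]
width: 11.1
gripper_force: 59.1
```

```bash
python3 - <<'E'
from h import *
done([.1,-1.5,.04,0,0,0]);st();e,a=edge_cmd();print(e.round(2),a.round(2))
for a in [(24,1.2,6.5),(27,1.2,6),(30,1.2,6),(36,1.2,6),(44,1.2,6)]: print(a,inc(*tgt(*a)))
E
```

```text
t 8.1 edge(mod) [20.72 -0.    1.1 ] rpy rel [-0.01  6.49  0.02] F(mod) [-0.5 -0.3 -1.4] w 11.1
[20.32  0.06  1.18] [-0.01  6.5   0.03]
(24, 1.2, 6.5) [-0.0, 0.37, -0.04, 0.0, 0.01, 0.03]
(27, 1.2, 6) [-0.0, 0.66, -0.02, -0.5, 0.01, 0.03]
(30, 1.2, 6) [-0.0, 0.95, -0.05, -0.5, 0.01, 0.03]
(36, 1.2, 6) [-0.0, 1.55, -0.12, -0.5, 0.01, 0.03]
(44, 1.2, 6) [-0.0, 2.35, -0.21, -0.5, 0.01, 0.03]
```

Free now. I'll slide with about 1 mm of clearance to x≈28 first, to get past the spot where it jammed.

>>> jog_arm(increments=[0, 0, 0.2, -0.02, 0, 0, 0, 0, 0, 0.4, -0.04, 0, 0, 0, 0, 0, 0.6, -0.03, -0.3, 0, 0, 0, 0, 0.8, -0.04, -0.5, 0, 0, 0, 0, 0.8, -0.04, -0.5, 0, 0])

```text
clock: 8.6
eef_pos: [494.0, 156.3, 77.0]
tool_rot: [-3.037, 0.0, 1.816]
force: [-0.1, 0.4, -1.2]
width: 10.9
gripper_force: 59.1
```

```bash
python3 - <<'E'
from h import *
done([0,.8,-.04,-.5,0,0]);st();e,a=edge_cmd();print(e.round(2),a.round(2))
for a in [(32,1.2,6),(38,1.2,6),(44.5,1.2,6)]: print(a,inc(*tgt(*a)))
E
```

```text
t 8.6 edge(mod) [28.85 -0.05  1.28] rpy rel [-0.01  5.98  0.01] F(mod) [-0.   0.5 -1.2] w 10.9
[28.45  0.07  1.23] [-0.01  6.    0.03]
(32, 1.2, 6) [-0.0, 0.35, -0.03, 0.0, 0.01, 0.03]
(38, 1.2, 6) [-0.0, 0.95, -0.1, 0.0, 0.01, 0.03]
(44.5, 1.2, 6) [-0.0, 1.6, -0.16, 0.0, 0.01, 0.03]
```

>>> jog_arm(increments=[0, 0, 0.2, -0.02, 0, 0, 0, 0, 0, 0.4, -0.04, 0, 0, 0, 0, 0, 0.6, -0.06, 0, 0, 0, 0, 0, 0.8, -0.08, 0, 0, 0, 0, 0, 0.8, -0.08, 0, 0, 0])

```text
clock: 9.1
eef_pos: [502.0, 158.3, 76.9]
tool_rot: [-3.037, -0.0, 1.816]
force: [-0.5, 0.2, -1.6]
width: 10.6
gripper_force: 59.1
```

```bash
python3 - <<'E'
from h import *
done([0,.8,-.08,0,0,0]);st();e,a=edge_cmd();print(e.round(2),a.round(2))
for a in [(44.5,1.0,6),(44.5,.5,4),(44.5,0,2),(44.5,-.5,0),(44.5,-1.5,-.5)]: print(a,inc(*tgt(*a)))
E
```

```text
t 9.1 edge(mod) [3.708e+01 1.000e-02 1.220e+00] rpy rel [0.   5.97 0.01] F(mod) [-0.4  0.4 -1.6] w 10.6
[36.49  0.07  1.19] [-0.01  6.    0.03]
(44.5, 1.0, 6) [-0.0, 0.8, -0.06, 0.0, 0.01, 0.03]
(44.5, 0.5, 4) [-0.0, 0.78, 0.21, -2.0, 0.01, 0.03]
(44.5, 0, 2) [-0.0, 0.76, 0.49, -4.0, 0.01, 0.03]
(44.5, -0.5, 0) [-0.0, 0.76, 0.77, -6.0, 0.01, 0.03]
(44.5, -1.5, -0.5) [-0.0, 0.76, 0.93, -6.5, 0.01, 0.03]
```

>>> jog_arm(increments=[0, 0, 0.2, -0.02, 0, 0, 0, 0, 0, 0.4, -0.03, 0, 0, 0, 0, 0, 0.6, -0.05, 0, 0, 0, 0, 0, 0.8, -0.06, 0, 0, 0, 0, 0, 0.8, -0.06, 0, 0, 0, 0, 0, 0.8, -0.06, 0, 0, 0])

```text
clock: 9.7
eef_pos: [509.3, 160.1, 76.7]
tool_rot: [-3.037, 0.0, 1.816]
force: [0.5, -0.6, -1.7]
width: 11.0
gripper_force: 59.1
```

```bash
python3 - <<'E'
from h import *
done([0,.8,-.06,0,0,0]);st();e,a=edge_cmd();print(e.round(2),a.round(2))
for a in [(e[0],1,5),(e[0],1,4),(e[0],.7,2),(e[0],.5,1),(e[0],.2,0),(e[0],-1,0),(e[0],-2,0)]: print(a,inc(*tgt(*a)))
E
```

```text
t 9.7 edge(mod) [ 4.463e+01 -4.000e-02  9.200e-01] rpy rel [-0.01  6.01  0.01] F(mod) [ 0.3 -0.7 -1.7] w 11.0
[44.51  0.08  0.95] [-0.01  6.    0.03]
(np.float64(44.51124229136876), 1, 5) [-0.0, -0.02, 0.11, -1.0, 0.01, 0.03]
(np.float64(44.51124229136876), 1, 4) [-0.0, -0.03, 0.22, -2.0, 0.01, 0.03]
(np.float64(44.51124229136876), 0.7, 2) [-0.0, -0.04, 0.48, -4.0, 0.01, 0.03]
(np.float64(44.51124229136876), 0.5, 1) [-0.0, -0.05, 0.61, -5.0, 0.01, 0.03]
(np.float64(44.51124229136876), 0.2, 0) [-0.0, -0.05, 0.76, -6.0, 0.01, 0.03]
(np.float64(44.51124229136876), -1, 0) [-0.0, -0.04, 0.88, -6.0, 0.01, 0.03]
(np.float64(44.51124229136876), -2, 0) [-0.0, -0.03, 0.98, -6.0, 0.01, 0.03]
```

The edge is 14.6 mm under the lip with no contact force. I'll level the cover and press it onto the bar.

>>> jog_arm(increments=[0, 0, -0.02, 0.11, -1, 0, 0, 0, 0, -0.03, 0.22, -2, 0, 0, 0, 0, -0.04, 0.35, -3, 0, 0, 0, 0, -0.04, 0.48, -4, 0, 0, 0, 0, -0.05, 0.62, -5, 0, 0, 0, 0, -0.05, 0.76, -6, 0, 0, 0, 0, -0.04, 0.88, -6, 0, 0, 0, 0, -0.04, 0.88, -6, 0, 0, 0, 0, -0.04, 0.88, -6, 0, 0])

```text
clock: 10.6
eef_pos: [507.8, 159.7, 69.2]
tool_rot: [3.141, 0.001, 1.817]
force: [-3.0, -2.2, 11.0]
width: 10.6
gripper_force: 61.1
```

```bash
python3 - <<'E'
from h import *
done([0,-.04,.88,-6,0,0]);st();e,a=edge_cmd();print(e.round(2),a.round(2))
E
```

```text
t 10.6 edge(mod) [ 4.439e+01 -4.000e-02  2.300e-01] rpy rel [-0.04 -0.02  0.02] F(mod) [-3.5 -1.4 11. ] w 10.6
[44.49  0.08 -1.02] [-0.01 -0.    0.03]
```

>>> jog_arm(increments=[0, 0, 0.03, 0.08, 0, 0, 0, 0, 0, 0.05, 0.15, 0, 0, 0, 0, 0, 0.05, 0.15, 0, 0, 0, 0, 0, 0.05, 0.15, 0, 0, 0, 0, 0, 0.05, 0.15, 0, 0, 0])

```text
clock: 11.1
eef_pos: [507.9, 159.8, 69.2]
tool_rot: [3.141, 0.001, 1.817]
force: [-6.3, -1.9, 26.2]
width: 11.0
gripper_force: 63.4
```

```bash
python3 - <<'E'
from h import *
done([0,.05,.15,0,0,0]);st()
w=ctrl.get_image("wrist")[:,:,::-1];t=ctrl.get_image("top")[:,:,::-1];p=ctrl.camera_params("wrist")
print(((proj("wrist",place(Q,[[30,90,71],[-65,95,60],[-34,75,65],[-45,75,64],[-45,75,60],[30,75,64]]),p)-[210,70])*2).round(1).tolist())
o=np.zeros((600,800,3),np.uint8)
o[:,:500]=cv2.resize(w[70:370,210:460],(500,600),interpolation=cv2.INTER_CUBIC)
o[:330,500:]=cv2.resize(t[145:255,95:195],(300,330),interpolation=cv2.INTER_CUBIC)
cv2.imwrite("pics/w5.png",o)
E
```

```text
t 11.1 edge(mod) [ 4.443e+01 -3.000e-02  1.800e-01] rpy rel [-0.07 -0.01  0.03] F(mod) [-6.6 -0.3 26.2] w 11.0
[[369.4, 41.3], [-49.0, 18.7], [80.7, 98.9], [33.0, 99.6], [35.7, 98.6], [356.7, 105.0]]
```

View pics/w5.png

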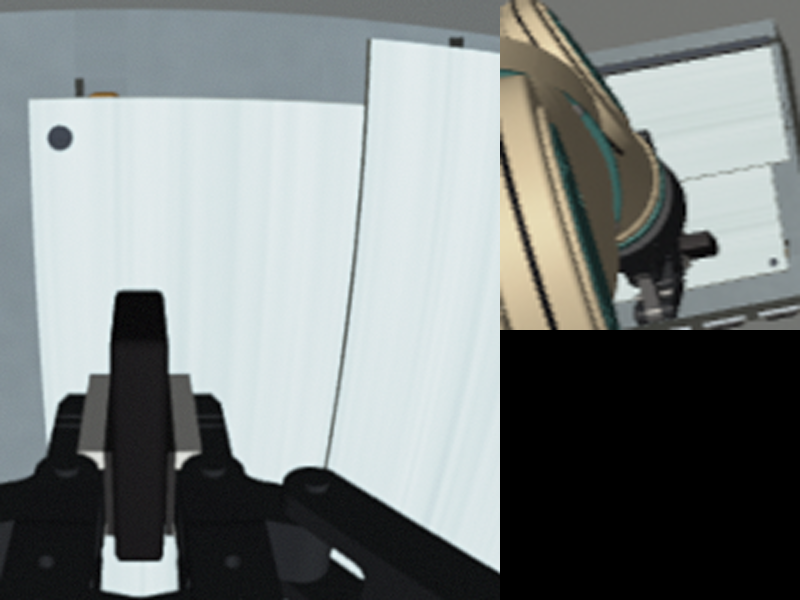

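The wrist view shows the flap still down, its corner at (371,38) against (369,41) predicted. The cover's rear corner is at (29,98), about 1 mm from ideal. It is level and solidly seated under about 28 N, so I'll hand in.

```bash
python3 -c "
from cell import ctrl
print(ctrl.finish_job())"
```

```text
the job is handed in; nothing more can be done
None
```

The job is handed in with the cover centred and square over the bay, its edge about 14 mm under the lip with the flap still down, and the arm holding it flat with about 26 N; it took about 11 s of the 43 s and touched no bystander, but the edge jammed once near the bay's rear rim (about 38 N at the wrist) before I backed off and went in clear.

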